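# Tidy the seasonings into the prep-counter caddy

## Task

Put the kitchen's sauces and seasonings back into the steel caddy, each standing upright on the bottom of the compartment that suits it: the two bottles with pointed nozzles in the high back row, the two shakers with domed, holed tops in the low front row, the wide ones in the wide compartments and the slim ones in the narrow ones. Lower each one to the bottom before letting go, and knock nothing over. The look-alikes do not belong with food: leave the flat-capped washing-up bottle, the flat-lidded tablet tin and everything else standing where they are.

Things in the scene. Friction and masses are not known exactly. Their poses are not given: they have to be found in the camera images.
- caddy: Sheet-steel caddy, fixed, 168 (x) by 144 mm (y). Origin: centre of underside; -x front, facing roughly the robot; z up. Walls and floor 4 mm thick. Front row and partitions 45 mm high, back row's outer walls 70. Compartment centres x, y: back wide 41, 29; back narrow 41, -41; front wide -41, 29; front narrow -41, -41 mm. Inside: wide 78 by 78, narrow 78 (x) by 54 mm.
- sauce_bottle: Wide sauce squeeze bottle of stiff white plastic with a pointed nozzle: straight round body 60 mm across up to 102 mm, shoulder to 116 mm, then a 36 mm collar and a cone to the tip at 152 mm. About 0.3 kg. Origin: centre of its underside, z up along its axis. Belongs in the back wide compartment.
- slim_bottle: Slim sauce squeeze bottle of stiff white plastic with a pointed nozzle: straight round body 38 mm across up to 96 mm, shoulder to 110 mm, then a 23 mm collar and a cone to the tip at 146 mm. About 0.13 kg. Origin: centre of its underside, z up along its axis. Belongs in the back narrow compartment.
- dredger: Wide steel seasoning shaker, 60 mm across and 94 mm high, straight sides up to 81 mm, then a domed lid with dark sprinkling holes. About 0.25 kg. Origin: centre of its underside, z up along its axis. Belongs in the front wide compartment.
- salt_shaker: Slim steel salt shaker, 38 mm across and 80 mm high, straight sides up to 71 mm, then a domed lid with dark sprinkling holes. About 0.12 kg. Origin: centre of its underside, z up along its axis. Belongs in the front narrow compartment.
- soap_bottle: Washing-up bottle: the same white body as the wide sauce bottle (60 mm across) but with a broad flat cap 48 mm across instead of a nozzle, 148 mm high in all. Not food: leave it. Origin: centre of its underside, z up along its axis.
- tablet_tin: Tin of cleaning tablets: the same steel body as the wide shaker (60 mm across, 94 mm high) but with a plain flat lid without holes. Not food: leave it. Origin: centre of its underside, z up along its axis.
- tub: Round white tub with a grey lid, 96 mm across, 56 mm high. Bystander. Origin: centre of its underside, z up along its axis.
- timer: White kitchen timer standing on edge, 24 by 66 by 66 mm. Bystander. Origin: centre of its underside, z up.
- ramekin: Small white ceramic bowl, 84 mm across, 42 mm high. Bystander. Origin: centre of its underside, z up along its axis.
Mind the look-alikes: they are no part of the job. What is shaped like the sauce_bottle but orange is not meant. Leave any pink look-alike of the salt_shaker alone.

How it is judged (in metres and radians):
At the end, for the whole second after the job is handed in: Each bottle and shaker stands released and still inside its own compartment (nozzle bottles back, shakers front; wide in wide, slim in narrow), underside within 8 mm of its floor, upright within 7 degrees. All look-alikes and bystanders stand upright within 30 mm of where they were (x of sauce_bottle in the frame of caddy between 0.028 and 0.054 m and y of sauce_bottle in the frame of caddy between 0.016 and 0.042 m and z of each of sauce_bottle, slim_bottle, dredger, salt_shaker in the frame of caddy below 0.012 m and angle between each of sauce_bottle, slim_bottle, dredger, salt_shaker, soap_bottle, tablet_tin, tub, timer, ramekin's own z axis and vertical below 0.12 rad and linear speed of each of sauce_bottle, slim_bottle, dredger, salt_shaker, soap_bottle, tablet_tin, tub, timer, ramekin below 0.02 m/s and contact force between the fingers and sauce_bottle below 0.1 N and x of slim_bottle in the frame of caddy between 0.018 and 0.064 m and y of slim_bottle in the frame of caddy between -0.053 and -0.029 m and contact force between the fingers and slim_bottle below 0.1 N and x of dredger in the frame of caddy between -0.054 and -0.028 m and y of dredger in the frame of caddy between 0.016 and 0.042 m and contact force between the fingers and dredger below 0.1 N and x of salt_shaker in the frame of caddy between -0.064 and -0.018 m and y of salt_shaker in the frame of caddy between -0.053 and -0.029 m and contact force between the fingers and salt_shaker below 0.1 N and distance of each of soap_bottle, tablet_tin, tub, timer, ramekin from where it was at the start of the episode below 0.03 m); the robot touches nothing.
It fails at once if a bottle or shaker is dropped from more than about 3 cm ((height (world z) of sauce_bottle above 0.035 m and linear speed of sauce_bottle above 0.4 m/s and contact force between anything else and sauce_bottle below 0.02 N) or (height (world z) of slim_bottle above 0.035 m and linear speed of slim_bottle above 0.4 m/s and contact force between anything else and slim_bottle below 0.02 N) or (height (world z) of dredger above 0.035 m and linear speed of dredger above 0.4 m/s and contact force between anything else and dredger below 0.02 N) or (height (world z) of salt_shaker above 0.035 m and linear speed of salt_shaker above 0.4 m/s and contact force between anything else and salt_shaker below 0.02 N)).
It fails at once if anything is knocked over (angle between any of sauce_bottle, slim_bottle, dredger, salt_shaker, soap_bottle, tablet_tin, tub, timer, ramekin's own z axis and vertical above 0.7 rad).
It fails at once if a look-alike or bystander is moved by more than 4 cm (distance of any of soap_bottle, tablet_tin, tub, timer, ramekin from where it was at the start of the episode above 0.04 m).
It also fails if it takes over 109 s, if anything falls off the work surface, if the arm or the gripper's body presses on something with over 40 N, if the wrist force passes 120 N, or if a joint passes its speed limit or range.

## Robot

A 6-joint arm with a two-finger parallel gripper is mounted at the origin on the work surface. World frame = base frame: x ahead of the robot, y to its left, z up, the work surface at z = 0. Lengths are in m, angles in degrees, forces in N, time in s.
With the tool pointing down it reaches from about 0.325 to 0.9 m from the base axis. Payload 6.1 kg.
Tool frame: the origin (TCP) lies between the finger pads; the fingertips stand 8 mm ahead of it and the grasp point (between the pads) lies 11 mm behind it (bot.tip_reach is the distance from the TCP to the fingertips, in m); z points along the fingers, y is the line along which they close (so a half turn about z gives the same grasp; the last joint's range is limited). The gripper opens to 85 mm and grips with 20 to 120 N. Pads are 22 mm wide; open, the fingers measure 114 mm over their backs; the gripper's body (76 mm by 85 mm) begins 54 mm behind the grasp point. The pads swing forward as they close: fully open they stand 13 mm farther back than shut.
Start: joints at [-77.298, 12.628, 87.462, -0, 79.91, -7.225], TCP at [0.213, -0.588, 0.239] pointing down, gripper open.
Joint ranges: [-170.65, 170.65], [-52.31, 119.04], [5.05, 147.46], [-71.25, 251.25], [11.57, 151.72], [-153.62, 153.62]. Speed limits (degrees/s): [147.25, 147.25, 172.46, 180, 180, 180].

## Interface

Orientations are given as [roll, pitch, yaw] about the fixed x, y, z axes, in that order (R = Rz(yaw) Ry(pitch) Rx(roll)).
In Python, from cell import bot, viewer, ticket gives the robot as it stands.
- The arm moves only by the tool play_rows, never from a script. Its argument "series" is a list of rows, each a list of 3 entries, a list of its own where there are three numbers: the finger opening in cm, from 0 to 8.54, then the shift along the tool's x, y, z in cm, then the turn about the tool's z in rad. A call has 1 to 12 rows; each row is the pose to reach, as a shift and turn from the pose commanded when the call began, along the tool's axes at that moment; what a row does not reach only later rows make up. A row lasts 1/10 s, in which the tool goes at most 50 mm and 8.59 degrees, less where a joint would pass 70% of its speed; a pose out of reach is approached as far as the arm can. A call with a gripper value outside its range is refused whole. The fingers move at their own pace and stop on an object; "grip_force" is the grip in N (left out, the last holds). Time passes only in rows, so rows that repeat a pose let the fingers close. It gives the time, the measured TCP pose, the force, the opening and the grip force at its end, in the units of the state.
- bot.observe(): the state, without advancing time (a new reading comes with each control period).
- viewer.camera(name): name is "scene" or "top"; returns a dict with "image" (384x512x3 uint8, red, green, blue), "z_map" (384x512 float32, m along the optical axis (not along the pixel's ray), 0 where there is no reading), "K" (3x3 intrinsics, pixels), "k1" (the pictures are not rectified: a ray, as slopes to the right and down, at radius r is drawn at 1 + k1 r^2 times it, then the intrinsics apply), "rvec" (rotation vector, rad) and "tvec" (3), from world to camera coordinates, as OpenCV has them. Camera axes: x right, y down, z forward; pixel columns grow to the right and rows downward; lengths in m; the calibration is good to about 2 mm. A picture is of the moment at which its call begins.
- ticket.hand_in(): hands the job in; it is judged then, once.
The state is a dict: "clock": time; "q": joint angles; "dq": joint speeds; "joint_torque": joint torques, N m; "position": TCP position; "ee_rot": TCP orientation; "contact_force": force on the tool from outside, world axes, zero at the start; "ft_torque": the same for the moment, N m; "finger_gap": finger opening in m; "finger_force": force on a finger pad.
Only numpy, scipy, OpenCV 4.12 (cv2) and the standard library are available. Lean on these libraries where they do the work, as an engineer would, in place of code of your own. Each camera call takes 0.05 s, during which the arm holds its last target. There are 200 camera calls.

## Working session

There is one attempt and no reset: what is moved stays moved. The work goes in short steps, Python scripts to look and compute and a tool call to move; the robot and the scene stay as the last step left them, time stands still between calls to the robot, and variables do not carry over. Pictures are saved under pics/ and viewed, at most 14 in all, crops included, and the job is handed in when it is done.

Besides the shell and the picture viewer there is one more tool, called after "Call:" as a command line: name --argument value ..., lists and objects as JSON in quotes. play_rows: Moves the arm, as the interface text tells. Its arguments: {"type":"object","properties":{"series":{"type":"array","items":{"type":"array"}},"grip_force":{"type":"number"}},"required":["series"]}

```bash
ls; mkdir -p pics; cat > h.py <<'E'
import numpy as np, cv2
from cell import bot, viewer, ticket
def shot(n,tag):
    c=viewer.camera(n); cv2.imwrite(f'pics/{tag}.png',c['image'][:,:,::-1]); np.savez(f'pics/{tag}.npz',**c); return c
def rays(c,uv):
    K=c['K']; p=(np.atleast_2d(uv).astype(float)-[K[0,2],K[1,2]])/[K[0,0],K[1,1]]
    d=p.copy()
    for _ in range(20): d=p/(1+c['k1']*(d**2).sum(1,keepdims=True))
    R=cv2.Rodrigues(np.array(c['rvec'],float))[0]; t=np.array(c['tvec']).ravel()
    return -R.T@t, np.c_[d,np.ones(len(d))]@R
def plane(c,uv,z):
    o,d=rays(c,uv); return o+d*((z-o[2])/d[:,2])[:,None]
def cloud(c):
    h,w=c['z_map'].shape; v,u=np.mgrid[:h,:w]
    o,d=rays(c,np.c_[u.ravel(),v.ravel()]); P=(o+d*c['z_map'].reshape(-1,1)).reshape(h,w,3)
    P[c['z_map']<=0]=np.nan; return P
E
python3 - <<'E'
from h import *
for n in('scene','top'):
    c=shot(n,n+'0'); o,d=rays(c,[[256,192]]); print(n,o,d,c['k1'],c['K'][0,0],(c['z_map']>0).mean())
print(bot.observe())
E
```

```text
pics
scene [ 1.09661413 -0.31612412  0.91340031] [[-0.48451603  0.31076155 -0.81791204]] -0.09897852623158068 363.68156568370654 0.9963124593098959
top [0.42022357 0.02525157 1.2375322 ] [[ 0.1249216  -0.02931021 -0.99175879]] 0.0018857136671078857 446.9085072830455 0.9959462483723959
{'clock': 0.1, 'q': array([-7.72966808e+01,  1.26718644e+01,  8.75177147e+01, -1.20439680e-03,
        7.99104474e+01, -7.22307569e+00]), 'dq': array([ 0.01914247, -0.12912814, -0.1771966 ,  0.03613401, -0.06148065,
        0.04687575]), 'joint_torque': array([ 1.24341419e-03, -4.98240781e+01, -3.90547228e+01, -2.33303317e-04,
        5.62804635e-03,  3.28845431e-07]), 'position': array([ 0.2129023, -0.5870668,  0.2383101]), 'ee_rot': array([-1.79900618e+02, -1.14006082e-02,  1.99265970e+01]), 'contact_force': array([ 0.16702122,  0.80716992, -0.70211578]), 'ft_torque': array([-0.02603068, -0.06413964, -0.02743505]), 'finger_force': 0.0, 'finger_gap': 0.08523322041871088}
```

View pics/scene0.png

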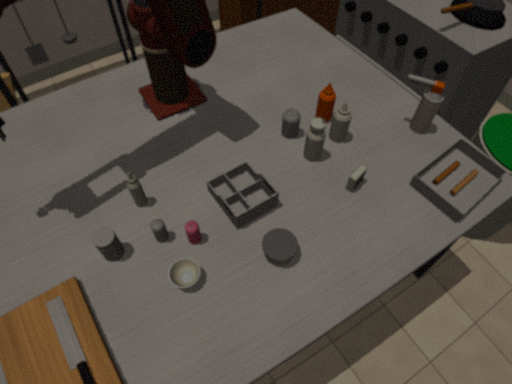

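View pics/top0.png

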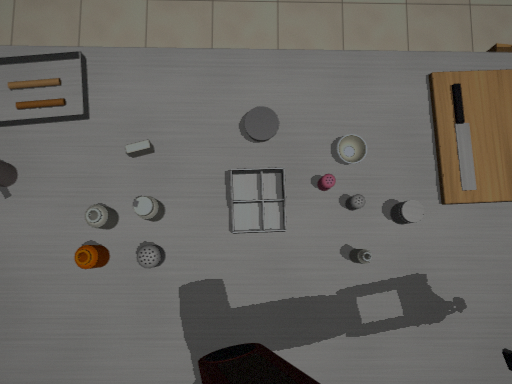

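The views show the caddy near (258,200) in the top view. To its left are white bottles at (97,215) and (146,207), an orange one at (88,257) and a holed shaker at (149,256). To its right are the slim bottle at (361,256), small shaker at (356,202), a pink one at (327,182) and a can at (410,211). I'll zoom in and measure.

```bash
python3 - <<'E'
from h import *
def ld(t): return dict(np.load(f'pics/{t}.npz'))
a,b=ld('scene0'),ld('top0')
def crop(c,x,y,w,h,s): return cv2.resize(c['image'][y:y+h,x:x+w,::-1],(w*s,h*s),interpolation=cv2.INTER_CUBIC)
A=np.vstack([np.hstack([crop(a,270,75,100,75,4),crop(a,90,165,100,75,4)]),np.hstack([crop(b,70,180,100,75,4),crop(b,320,170,100,75,4)])])
cv2.imwrite('pics/z1.png',np.clip(A*1.5,0,255).astype(np.uint8))
# depth clusters from each camera
for n,c in(('scene',a),('top',b)):
    P=cloud(c); m=((P[...,2]>.02)&(P[...,2]<.3)&(P[...,0]>.25)).astype(np.uint8)
    k,L,st,ce=cv2.connectedComponentsWithStats(m)
    for i in range(1,k):
        if st[i,4]<40: continue
        Q=P[L==i]; zm=np.percentile(Q[:,2],99); T=Q[Q[:,2]>zm-.012]
        print(n,ce[i].round(),st[i,4],'zmax',zm.round(4),'topc',T.mean(0)[:2].round(4),'mid',((Q.min(0)+Q.max(0))/2)[:2].round(4))
E
```

```text
scene [472.  32.] 4521 zmax 0.1938 topc [0.3152 1.2076] mid [0.3774 1.3885]
scene [427. 102.] 1088 zmax 0.2007 topc [0.5928 0.6523] mid [0.5962 0.6585]
scene [326. 122.] 1757 zmax 0.1507 topc [0.5149 0.2905] mid [0.4657 0.3376]
scene [291. 121.] 414 zmax 0.0973 topc [0.4069 0.2594] mid [0.4043 0.2624]
scene [457. 176.] 1211 zmax 0.053 topc [0.8593 0.5873] mid [0.8609 0.5978]
scene [244. 194.] 1542 zmax 0.0715 topc [ 0.6131 -0.0158] mid [ 0.5508 -0.0178]
scene [447. 171.] 171 zmax 0.0294 topc [0.8225 0.5851] mid [0.8218 0.5898]
scene [356. 176.] 270 zmax 0.069 topc [0.6935 0.3021] mid [0.6924 0.3038]
scene [464. 181.] 191 zmax 0.0287 topc [0.8803 0.6047] mid [0.8796 0.6093]
scene [136. 189.] 357 zmax 0.1436 topc [ 0.407  -0.2862] mid [ 0.41   -0.2869]
scene [159. 229.] 273 zmax 0.0812 topc [ 0.5523 -0.2794] mid [ 0.5502 -0.2794]
scene [192. 231.] 266 zmax 0.0826 topc [ 0.605  -0.2041] mid [ 0.6037 -0.2036]
scene [107. 242.] 711 zmax 0.0969 topc [ 0.5234 -0.4163] mid [ 0.5215 -0.4165]
scene [279. 245.] 1026 zmax 0.0594 topc [ 0.763  -0.0264] mid [ 0.7617 -0.0254]
scene [182. 270.] 409 
[... 703 characters left out ...]
6479] mid [0.6188 0.6598]
top [260. 195.] 845 zmax 0.0745 topc [ 0.6072 -0.0158] mid [ 0.5491 -0.0166]
top [327. 182.] 205 zmax 0.085 topc [ 0.5984 -0.2004] mid [ 0.5986 -0.2002]
top [356. 202.] 220 zmax 0.085 topc [ 0.5442 -0.2767] mid [ 0.5447 -0.2769]
top [148. 208.] 603 zmax 0.1525 topc [0.5228 0.2681] mid [0.5226 0.2659]
top [408. 212.] 611 zmax 0.0993 topc [ 0.5174 -0.4137] mid [ 0.5168 -0.4143]
top [101. 217.] 641 zmax 0.1499 topc [0.5013 0.3919] mid [0.5012 0.3927]
top [ 91. 256.] 672 zmax 0.1505 topc [0.3993 0.4115] mid [0.3993 0.4136]
top [150. 256.] 525 zmax 0.0987 topc [0.4006 0.2642] mid [0.4001 0.2645]
top [361. 256.] 269 zmax 0.1472 topc [ 0.4015 -0.2827] mid [ 0.4011 -0.2832]
```

View pics/z1.png

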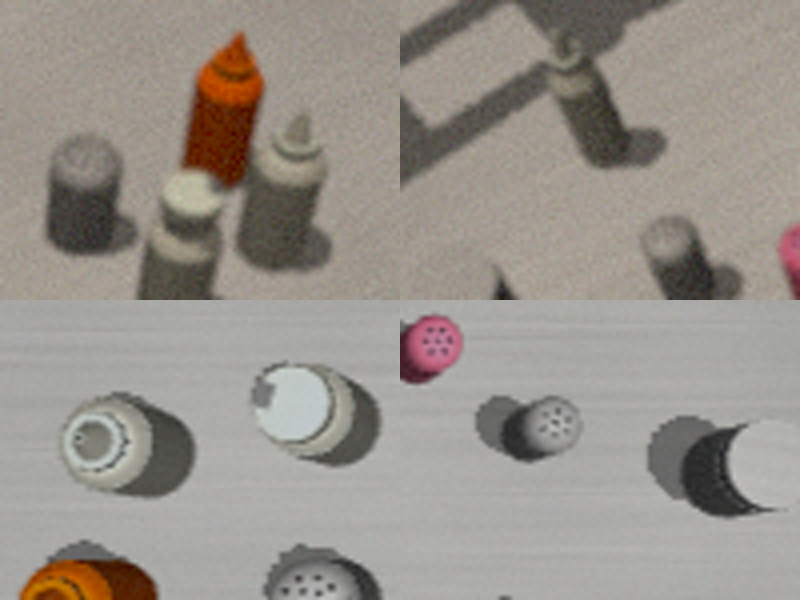

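Top-left crop: pointed nozzles on the orange bottle (offset 238,35) and the right-hand white one (300,115), and a flat cap at (195,185), so that is the soap. Bottom row: the collar-ringed white bottle at left is the sauce bottle, holes show on the dredger and the small grey shaker, and the can at the right has a plain lid, so it is the tin. Next I'll fit the positions precisely.

```bash
python3 - <<'E'
from h import *
from scipy.optimize import least_squares
def ld(t): return dict(np.load(f'pics/{t}.npz'))
C={n:ld(n+'0') for n in('scene','top')}; PS={n:cloud(c) for n,c in C.items()}
for n,P in PS.items():
    Q=P[(abs(P[...,0]-.55)<.2)&(abs(P[...,1])<.3)&(P[...,2]<.02)]; print(n,'table z',np.median(Q[:,2]).round(4))
O=dict(sauce=(.501,.392,.03,.102),slim=(.401,-.283,.019,.096),dredger=(.401,.2645,.03,.081),salt=(.545,-.277,.019,.071),tub=(.76,-.024,.048,.05),soap=(.523,.268,.03,.1))
for k,(x,y,r,h) in O.items():
    for n,P in PS.items():
        s=(np.hypot(P[...,0]-x,P[...,1]-y)<r+.014)&(P[...,2]>.012)&(P[...,2]<h-.004)
        Q=P[s][:,:2]
        f=least_squares(lambda p:np.hypot(*(Q-p[:2]).T)-r,[x,y],loss='soft_l1',f_scale=.002)
        t=P[(np.hypot(P[...,0]-x,P[...,1]-y)<r+.01)&(P[...,2]>.012)]
        print(k,n,len(Q),f.x.round(4),'rms',np.sqrt(np.mean(f.fun**2)).round(4),'top z',np.percentile(t[:,2],98).round(4))
for n,P in PS.items():
  for lo,hi in((.032,.085),(.058,.085)):
    s=(abs(P[...,0]-.55)<.13)&(abs(P[...,1]+.017)<.12)&(P[...,2]>lo)&(P[...,2]<hi)
    print('caddy',n,lo,[np.round(v,4) for v in cv2.minAreaRect(P[s][:,:2].astype(np.float32))],np.percentile(P[s][:,2],[50,90]).round(4))
  s=(abs(P[...,0]-.55)<.06)&(abs(P[...,1]+.017)<.05)&(P[...,2]<.02); print('floor z',np.median(P[s][:,2]).round(4))
print(bot.tip_reach)
b=C['top']['image'][155:245,215:300,::-1]; a=C['scene']['image'][155:230,200:285,::-1]
cv2.imwrite('pics/cad.png',np.clip(1.4*np.hstack([cv2.resize(b,(395,420),interpolation=2),cv2.resize(a,(400,420),interpolation=2)]),0,255))
E
```

```text
scene table z 0.0002
top table z 0.0012
sauce scene 324 [0.5023 0.393 ] rms 0.0018 top z 0.1439
sauce top 209 [0.5016 0.3948] rms 0.0005 top z 0.1467
slim scene 230 [ 0.4035 -0.2864] rms 0.001 top z 0.1391
slim top 100 [ 0.4013 -0.2848] rms 0.0004 top z 0.1464
dredger scene 243 [0.4009 0.2645] rms 0.0013 top z 0.0966
dredger top 93 [0.4003 0.2656] rms 0.0003 top z 0.0981
salt scene 149 [ 0.548  -0.2793] rms 0.0008 top z 0.0809
salt top 70 [ 0.5452 -0.2785] rms 0.0006 top z 0.0842
tub scene 101 [ 0.7577 -0.0217] rms 0.0014 top z 0.0589
tub top 16 [ 0.7647 -0.0244] rms 0.0011 top z 0.0617
soap scene 335 [0.5243 0.2684] rms 0.0012 top z 0.1501
soap top 134 [0.5234 0.2693] rms 0.0004 top z 0.1519
caddy scene 0.032 [array([ 0.5505, -0.0175]), array([0.1713, 0.1455]), np.float64(2.1339)] [0.0452 0.0686]
caddy scene 0.058 [array([ 0.5896, -0.0163]), array([0.0931, 0.1448]), np.float64(2.0971)] [0.0674 0.0712]
floor z 0.0044
caddy top 0.032 [array([ 0.5487, -0.0159]), array([0.169 , 0.1441]), np.float64(2.1508)] [0.0474 0.0712]
caddy top 0.058 [array([ 0.587 , -0.0148]), array([0.0959, 0.1433]), np.float64(0.3447)] [0.0697 0.0732]
floor z 0.0049
0.008[ WARN:0@1.797] global loadsave.cpp:1063 imwrite_ Unsupported depth image for selected encoder is fallbacked to CV_8U.
```

View pics/cad.png

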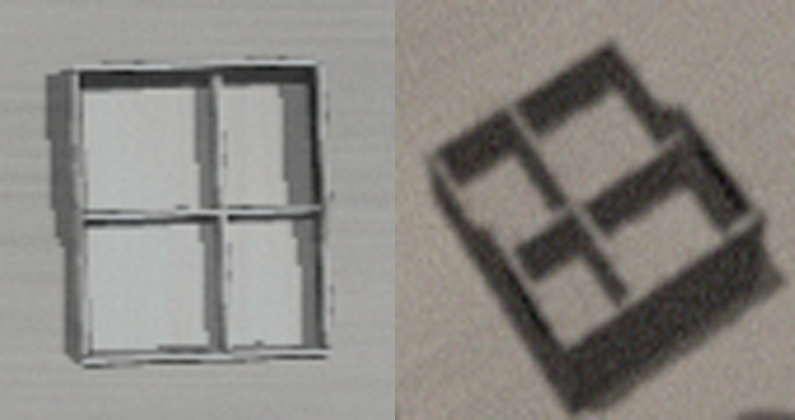

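The caddy is at (0.5495, -0.0165) with yaw 2.1°, wide compartments on the +y side, and measured heights agree with the text. Planned order is salt, dredger, slim, sauce, with the fingers closing along caddy diagonals.

```bash
cat > go.py <<'E'
import sys
from h import *
from scipy.spatial.transform import Rotation as R
s=bot.observe(); p=np.array(s['position']); r=R.from_euler('xyz',s['ee_rot'],degrees=True)
x,y,z,w=map(float,sys.argv[1:5])
d=r.inv().apply(np.array([x,y,z])-p)*100
t=np.radians((s['ee_rot'][2]-w+180)%360-180)
print('t',round(float(s['clock']),2),'p',p.round(4),'rpy',s['ee_rot'].round(1),'shift cm',d.round(2),'turn',round(float(t),3),'gap',round(float(s['finger_gap']),4))
E
python3 go.py .5465 -.279 .19 -45
```

```text
t 0.1 p [ 0.2129 -0.5871  0.2383] rpy [-179.9   -0.    19.9] shift cm [ 41.86 -17.58   4.87] turn 1.133 gap 0.0852
```

Call:
play_rows --series '[[8.5,[41.9,-17.6,4.9],1.13],[8.5,[41.9,-17.6,4.9],1.13],[8.5,[41.9,-17.6,4.9],1.13],[8.5,[41.9,-17.6,4.9],1.13],[8.5,[41.9,-17.6,4.9],1.13],[8.5,[41.9,-17.6,4.9],1.13],[8.5,[41.9,-17.6,4.9],1.13],[8.5,[41.9,-17.6,4.9],1.13],[8.5,[41.9,-17.6,4.9],1.13],[8.5,[41.9,-17.6,4.9],1.13],[8.5,[41.9,-17.6,4.9],1.13],[8.5,[41.9,-17.6,4.9],1.13]]' --grip_force 40

```text
clock: 1.3
position: [0.5467, -0.2788, 0.1897]
ee_rot: [180.0, 0.1, -44.7]
contact_force: [0.2, 0.2, -0.7]
finger_gap: 0.0851
finger_force: 0.0
```

```bash
python3 go.py .5465 -.279 .06 -45
```

```text
t 1.3 p [ 0.5467 -0.2788  0.1897] rpy [ 1.80e+02  1.00e-01 -4.47e+01] shift cm [1.000e-02 2.000e-02 1.297e+01] turn 0.005 gap 0.0851
```

Call:
play_rows --series '[[8.5,[0,0,5],0],[8.5,[0,0,10],0],[8.5,[0,0,13.3],0],[8.5,[0,0,13.3],0],[3,[0,0,13.3],0],[3,[0,0,13.3],0],[3,[0,0,13.3],0],[3,[0,0,13.3],0],[3,[0,0,13.3],0],[3,[0,0,13.3],0],[3,[0,0,13.3],0],[3,[0,0,13.3],0]]' --grip_force 40

```text
clock: 2.5
position: [0.5486, -0.2806, 0.0604]
ee_rot: [-180.0, -0.3, -44.8]
contact_force: [-0.6, -1.2, 5.7]
finger_gap: 0.0365
finger_force: 39.7
```

```bash
python3 go.py .5101 -.059 .2 -45
```

```text
t 2.5 p [ 0.5486 -0.2806  0.0604] rpy [-180.    -0.3  -44.8] shift cm [-18.28 -13.02 -14.04] turn 0.003 gap 0.0365
```

Call:
play_rows --series '[[3,[0,0,-2],0],[3,[0,0,-5],0],[3,[0,0,-10],0],[3,[0,0,-14],0],[3,[0,0,-14],0],[3,[0,0,-14],0]]'

```text
clock: 3.1
position: [0.5479, -0.2799, 0.1999]
ee_rot: [-180.0, -0.3, -44.8]
contact_force: [0.1, 0.2, -1.5]
finger_gap: 0.0366
finger_force: 40.5
```

```bash
python3 go.py .5101 -.059 .197 -45
```

```text
t 3.1 p [ 0.5479 -0.2799  0.1999] rpy [-180.    -0.3  -44.8] shift cm [-18.25 -13.01   0.22] turn 0.003 gap 0.0366
```

Call:
play_rows --series '[[3,[-3,-2.1,0],0],[3,[-6,-4.3,0],0],[3,[-9,-6.4,0],0],[3,[-12,-8.6,0],0],[3,[-15,-10.7,0],0],[3,[-17,-12.1,0],0],[3,[-18.25,-13,0],0],[3,[-18.25,-13,0],0],[3,[-18.25,-13,0],0],[3,[-18.25,-13,0],0]]'

```text
clock: 4.1
position: [0.5092, -0.0594, 0.197]
ee_rot: [180.0, 0.0, -44.9]
contact_force: [0.3, -1.2, -1.3]
finger_gap: 0.0361
finger_force: 40.5
```

```bash
python3 go.py .5101 -.059 .0644 -45; python3 - <<'E'
from h import *
a=shot('scene','s1');b=shot('top','t1')
cv2.imwrite('pics/v1.png',cv2.hconcat([cv2.resize(x['image'][y:y+130,z:z+130,::-1],(400,400)) for x,y,z in((a,110,180),(b,140,200))]))
E
```

```text
t 4.1 p [ 0.5092 -0.0594  0.197 ] rpy [180.    0.  -44.9] shift cm [ 0.04 -0.1  13.26] turn 0.002 gap 0.0361
```

View pics/v1.png

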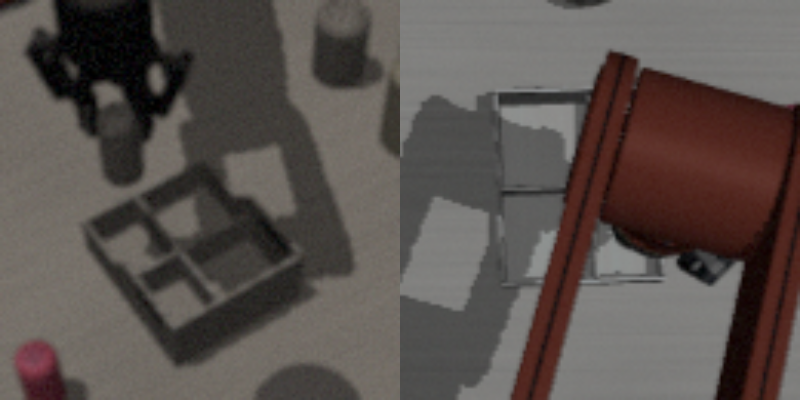

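Call:
play_rows --series '[[3,[0,-0.1,3],0],[3,[0,-0.1,6],0],[3,[0,-0.1,9],0],[3,[0,-0.1,11],0],[3,[0,-0.1,12],0],[3,[0,-0.1,12.7],0],[3,[0,-0.1,13.1],0],[3,[0,-0.1,13.3],0],[3,[0,-0.1,13.4],0],[3,[0,-0.1,13.4],0]]'

```text
clock: 5.2
position: [0.5106, -0.058, 0.0645]
ee_rot: [-180.0, -0.1, -44.8]
contact_force: [-2.1, -0.9, 3.0]
finger_gap: 0.0363
finger_force: 40.8
```

Call:
play_rows --series '[[4.2,[0,0,0],0],[5,[0,0,0],0],[6,[0,0,0],0],[6,[0,0,0],0],[6,[0,0,0],0],[6,[0,0,-2],0],[6,[0,0,-6],0],[6,[0,0,-11],0],[8.5,[0,0,-15],0],[8.5,[0,0,-15],0]]'

```text
clock: 6.2
position: [0.5137, -0.0587, 0.2206]
ee_rot: [-179.6, -0.6, -44.8]
contact_force: [0.4, -0.4, 0.4]
finger_gap: 0.0847
finger_force: 0.0
```

```bash
python3 go.py .4006 .265 .19 45
```

```text
t 6.2 p [ 0.5137 -0.0587  0.2206] rpy [-179.6   -0.6  -44.8] shift cm [-30.87 -14.98   2.82] turn -1.568 gap 0.0847
```

Call:
play_rows --series '[[8.5,[-30.7,-15,2.4],-1.57],[8.5,[-30.7,-15,2.4],-1.57],[8.5,[-30.7,-15,2.4],-1.57],[8.5,[-30.7,-15,2.4],-1.57],[8.5,[-30.7,-15,2.4],-1.57],[8.5,[-30.7,-15,2.4],-1.57],[8.5,[-30.7,-15,2.4],-1.57],[8.5,[-30.7,-15,2.4],-1.57],[8.5,[-30.7,-15,2.4],-1.57],[8.5,[-30.7,-15,2.4],-1.57],[8.5,[-30.7,-15,2.4],-1.57],[8.5,[-30.7,-15,2.4],-1.57]]'

```text
clock: 7.4
position: [0.3973, 0.265, 0.1885]
ee_rot: [-180.0, 0.1, 45.2]
contact_force: [0.5, -0.4, -0.5]
finger_gap: 0.0849
finger_force: 0.0
```

Call:
play_rows --series '[[8.5,[0,0,0],0],[8.5,[0,0,0],0],[8.5,[0,0,0],0]]'

```text
clock: 7.7
position: [0.3978, 0.2649, 0.1892]
ee_rot: [-180.0, 0.0, 45.1]
contact_force: [-0.3, 0.5, -0.2]
finger_gap: 0.0852
finger_force: 0.0
```

```bash
python3 go.py .4006 .265 .062 45; python3 - <<'E'
from h import *
b=shot('top','t2')
P=cloud(b); s=(abs(P[...,0]-.51)<.035)&(abs(P[...,1]+.059)<.025)&(P[...,2]>.055)&(P[...,2]<.12)
print(s.sum(),np.median(P[s],0),P[s].max(0),P[s].min(0))
cv2.imwrite('pics/v2.png',cv2.resize(b['image'][150:250,210:310,::-1],(500,500),interpolation=2))
E
```

```text
t 7.7 p [0.3978 0.2649 0.1892] rpy [-180.     0.    45.1] shift cm [ 0.21  0.2  12.72] turn 0.001 gap 0.0852
172 [ 0.50585398 -0.05517476  0.08185847] [ 0.54479659 -0.03763716  0.09022243] [ 0.48818066 -0.08388244  0.05795618]
```

View pics/v2.png

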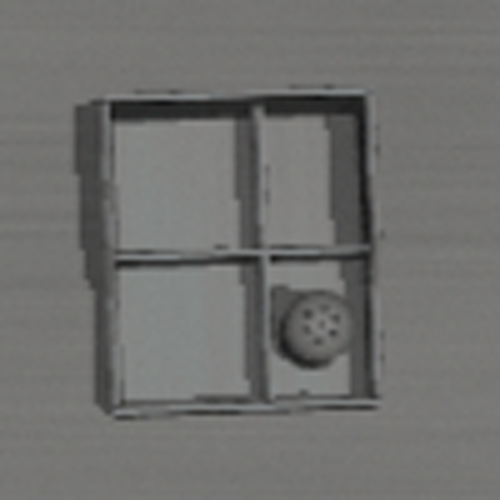

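The salt shaker stands upright in the front narrow compartment, at (320,325) in the crop. The dredger is next.

Call:
play_rows --series '[[8.5,[0.2,0.2,5],0],[8.5,[0.2,0.2,9],0],[8.5,[0.2,0.2,12],0],[8.5,[0.2,0.2,12.9],0],[8.5,[0.2,0.2,12.9],0],[5,[0.2,0.2,12.9],0],[5,[0.2,0.2,12.9],0],[5,[0.2,0.2,12.9],0],[5,[0.2,0.2,12.9],0],[5,[0.2,0.2,12.9],0],[5,[0.2,0.2,12.9],0],[5,[0.2,0.2,12.9],0]]' --grip_force 50

```text
clock: 8.95
position: [0.4023, 0.266, 0.0628]
ee_rot: [179.9, -0.2, 45.1]
contact_force: [-1.3, -0.1, 5.8]
finger_gap: 0.0587
finger_force: 53.7
```

Call:
play_rows --series '[[5,[0,0,-2],0],[5,[0,0,-5],0],[5,[0,0,-9],0],[5,[0,0,-13],0],[5,[0,0,-14],0],[5,[0,0,-14],0],[5,[0,0,-14],0],[5,[0,0,-14],0]]'

```text
clock: 9.75
position: [0.3993, 0.2645, 0.1981]
ee_rot: [-179.9, 0.2, 45.1]
contact_force: [0.5, -0.1, -2.4]
finger_gap: 0.0584
finger_force: 54.7
```

```bash
python3 go.py .5075 .011 .2 45
```

```text
t 9.75 p [0.3993 0.2645 0.1981] rpy [-179.9    0.2   45.1] shift cm [-10.33  25.55  -0.19] turn 0.002 gap 0.0584
```

Call:
play_rows --series '[[5,[-1.2,3,0],0],[5,[-2.6,6.4,0],0],[5,[-4,9.9,0],0],[5,[-5.4,13.4,0],0],[5,[-6.8,16.9,0],0],[5,[-8.2,20.4,0],0],[5,[-9.4,23.3,0],0],[5,[-10.3,25.5,0],0],[5,[-10.3,25.5,0],0],[5,[-10.3,25.5,0],0],[5,[-10.3,25.5,0],0]]'

```text
clock: 10.85
position: [0.5078, 0.0129, 0.1991]
ee_rot: [-179.9, 0.1, 45.2]
contact_force: [0.1, -0.4, -1.6]
finger_gap: 0.0582
finger_force: 54.8
```

```bash
python3 go.py .5075 .011 .0665 45
```

```text
t 10.85 p [0.5078 0.0129 0.1991] rpy [-1.799e+02  1.000e-01  4.520e+01] shift cm [-0.14  0.15 13.26] turn 0.003 gap 0.0582
```

Call:
play_rows --series '[[5,[-0.1,0.1,3],0],[5,[-0.1,0.1,6],0],[5,[-0.1,0.1,9],0],[5,[-0.1,0.1,11],0],[5,[-0.1,0.1,12],0],[5,[-0.1,0.1,12.7],0],[5,[-0.1,0.1,13.1],0],[5,[-0.1,0.1,13.4],0],[5,[-0.1,0.1,13.5],0],[5,[-0.1,0.1,13.5],0]]'

```text
clock: 11.85
position: [0.5095, 0.0109, 0.0669]
ee_rot: [179.9, -0.1, 45.1]
contact_force: [-3.2, 1.4, 4.8]
finger_gap: 0.0584
finger_force: 55.3
```

Call:
play_rows --series '[[6.3,[0,0,0],0],[7,[0,0,0],0],[7.6,[0,0,0],0],[7.6,[0,0,0],0],[7.6,[0,0,0],0],[7.6,[0,0,-2],0],[7.6,[0,0,-6],0],[7.6,[0,0,-11],0],[8.5,[0,0,-15],0],[8.5,[0,0,-15],0],[8.5,[0,0,-15],0],[8.5,[0,0,-15],0]]'

```text
clock: 13.05
position: [0.5077, 0.0109, 0.2138]
ee_rot: [-179.9, 0.1, 45.1]
contact_force: [-0.4, -0.2, -0.9]
finger_gap: 0.085
finger_force: 0.0
```

```bash
python3 go.py .4025 -.2855 .215 45
```

```text
t 13.05 p [0.5077 0.0109 0.2138] rpy [-1.799e+02  1.000e-01  4.510e+01] shift cm [-28.43  13.45  -0.11] turn 0.002 gap 0.085
```

Call:
play_rows --series '[[8.5,[-28.4,13.4,0],0],[8.5,[-28.4,13.4,0],0],[8.5,[-28.4,13.4,0],0],[8.5,[-28.4,13.4,0],0],[8.5,[-28.4,13.4,0],0],[8.5,[-28.4,13.4,0],0],[8.5,[-28.4,13.4,0],0],[8.5,[-28.4,13.4,0],0],[8.5,[-28.4,13.4,0],0],[8.5,[-28.4,13.4,0],0],[8.5,[-28.4,13.4,0],0]]'

```text
clock: 14.15
position: [0.4038, -0.2837, 0.215]
ee_rot: [-180.0, -0.0, 45.3]
contact_force: [0.1, 0.2, -0.5]
finger_gap: 0.0854
finger_force: 0.0
```

```bash
python3 go.py .4025 -.2855 .086 45; python3 - <<'E'
from h import *
b=shot('top','t3');a=shot('scene','s3')
cv2.imwrite('pics/v3.png',cv2.hconcat([cv2.resize(x['image'][y:y+100,z:z+100,::-1],(400,400),interpolation=2) for x,y,z in((a,150,190),(b,150,210))]))
E
```

```text
t 14.15 p [ 0.4038 -0.2837  0.215 ] rpy [-180.    -0.    45.3] shift cm [-0.23  0.04 12.9 ] turn 0.005 gap 0.0854
```

View pics/v3.png

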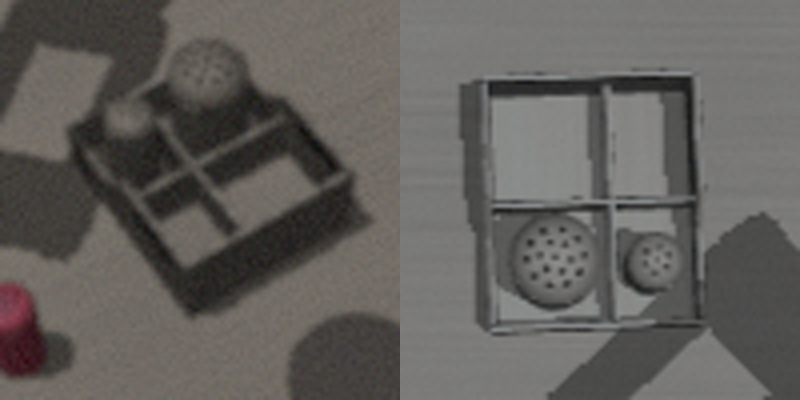

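Both shakers stand in the front row, dredger at (555,262) and salt at (655,262) in the crop. The slim bottle is next.

Call:
play_rows --series '[[8.5,[-0.2,0,3],0],[8.5,[-0.2,0,7],0],[8.5,[-0.2,0,11],0],[8.5,[-0.2,0,12.7],0],[8.5,[-0.2,0,12.7],0],[3,[-0.2,0,12.7],0],[3,[-0.2,0,12.7],0],[3,[-0.2,0,12.7],0],[3,[-0.2,0,12.7],0],[3,[-0.2,0,12.7],0],[3,[-0.2,0,12.7],0],[3,[-0.2,0,12.7],0]]' --grip_force 40

```text
clock: 15.45
position: [0.4028, -0.2873, 0.0902]
ee_rot: [179.8, -0.0, 45.1]
contact_force: [-0.9, 1.8, 5.5]
finger_gap: 0.0363
finger_force: 39.4
```

Call:
play_rows --series '[[3,[0,0,-2],0],[3,[0,0,-5],0],[3,[0,0,-9],0],[3,[0,0,-13],0],[3,[0,0,-14],0],[3,[0,0,-14],0],[3,[0,0,-14],0],[3,[0,0,-14],0]]'

```text
clock: 16.25
position: [0.401, -0.2856, 0.226]
ee_rot: [-179.8, -0.0, 45.1]
contact_force: [-0.1, 0.2, -1.3]
finger_gap: 0.0365
finger_force: 40.4
```

```bash
python3 go.py .592 -.056 .23 45
```

```text
t 16.25 p [ 0.401  -0.2856  0.226 ] rpy [-179.8   -0.    45.1] shift cm [29.75 -2.65 -0.39] turn 0.002 gap 0.0365
```

Call:
play_rows --series '[[3,[3,-0.3,0],0],[3,[6.5,-0.6,0],0],[3,[10.5,-1,0],0],[3,[14.5,-1.3,0],0],[3,[18.5,-1.7,0],0],[3,[22.5,-2,0],0],[3,[26,-2.3,0],0],[3,[28.5,-2.5,0],0],[3,[29.7,-2.6,0],0],[3,[29.7,-2.6,0],0],[3,[29.7,-2.6,0],0],[3,[29.7,-2.6,0],0]]'

```text
clock: 17.45
position: [0.5922, -0.0588, 0.2279]
ee_rot: [-180.0, 0.0, 45.1]
contact_force: [-0.0, -0.5, -1.1]
finger_gap: 0.0367
finger_force: 40.4
```

```bash
python3 go.py .592 -.056 .094 45
```

```text
t 17.45 p [ 0.5922 -0.0588  0.2279] rpy [-180.     0.    45.1] shift cm [ 0.19 -0.2  13.39] turn 0.001 gap 0.0367
```

Call:
play_rows --series '[[3,[0.2,-0.2,3],0],[3,[0.2,-0.2,6],0],[3,[0.2,-0.2,9],0],[3,[0.2,-0.2,11],0],[3,[0.2,-0.2,12],0],[3,[0.2,-0.2,12.7],0],[3,[0.2,-0.2,13.1],0],[3,[0.2,-0.2,13.4],0],[3,[0.2,-0.2,13.5],0],[3,[0.2,-0.2,13.5],0]]'

```text
clock: 18.45
position: [0.5937, -0.0549, 0.0943]
ee_rot: [179.9, -0.0, 45.1]
contact_force: [-0.6, -0.6, 1.0]
finger_gap: 0.0362
finger_force: 40.6
```

Call:
play_rows --series '[[4.2,[0,0,0],0],[5,[0,0,0],0],[6,[0,0,0],0],[6,[0,0,0],0],[6,[0,0,0],0],[6,[0,0,-2],0],[6,[0,0,-5],0],[6,[0,0,-9],0],[8.5,[0,0,-13],0],[8.5,[0,0,-15],0],[8.5,[0,0,-15],0],[8.5,[0,0,-15],0]]'

```text
clock: 19.65
position: [0.5929, -0.0548, 0.243]
ee_rot: [180.0, -0.0, 45.1]
contact_force: [-0.0, 0.2, -1.6]
finger_gap: 0.0852
finger_force: 0.0
```

```bash
python3 go.py .502 .394 .24 135
```

```text
t 19.65 p [ 0.5929 -0.0548  0.243 ] rpy [180.   -0.   45.1] shift cm [ 25.4 -38.1   0.3] turn -1.568 gap 0.0852
```

Call:
play_rows --series '[[8.5,[25.4,-38.1,0],-1.57],[8.5,[25.4,-38.1,0],-1.57],[8.5,[25.4,-38.1,0],-1.57],[8.5,[25.4,-38.1,0],-1.57],[8.5,[25.4,-38.1,0],-1.57],[8.5,[25.4,-38.1,0],-1.57],[8.5,[25.4,-38.1,0],-1.57],[8.5,[25.4,-38.1,0],-1.57],[8.5,[25.4,-38.1,0],-1.57],[8.5,[25.4,-38.1,0],-1.57],[8.5,[25.4,-38.1,0],-1.57],[8.5,[25.4,-38.1,0],-1.57]]'

```text
clock: 20.85
position: [0.5006, 0.394, 0.2402]
ee_rot: [-179.7, -0.1, 135.2]
contact_force: [0.5, -0.9, -0.1]
finger_gap: 0.0849
finger_force: 0.0
```

Call:
play_rows --series '[[8.5,[0,0,0],0],[8.5,[0,0,0],0],[8.5,[0,0,0],0],[8.5,[0,0,0],0]]'

```text
clock: 21.25
position: [0.5023, 0.3936, 0.2433]
ee_rot: [180.0, -0.0, 135.0]
contact_force: [-0.4, 0.6, -0.9]
finger_gap: 0.085
finger_force: 0.0
```

```bash
python3 go.py .502 .394 .094 135; python3 - <<'E'
from h import *
b=shot('top','t4');a=shot('scene','s4')
cv2.imwrite('pics/v4.png',cv2.hconcat([cv2.resize(x['image'][y:y+100,z:z+100,::-1],(400,400),interpolation=2) for x,y,z in((a,130,190),(b,150,210))]))
E
```

```text
t 21.25 p [0.5023 0.3936 0.2433] rpy [180.  -0. 135.] shift cm [5.000e-02 1.000e-02 1.493e+01] turn 0.0 gap 0.085
```

View pics/v4.png

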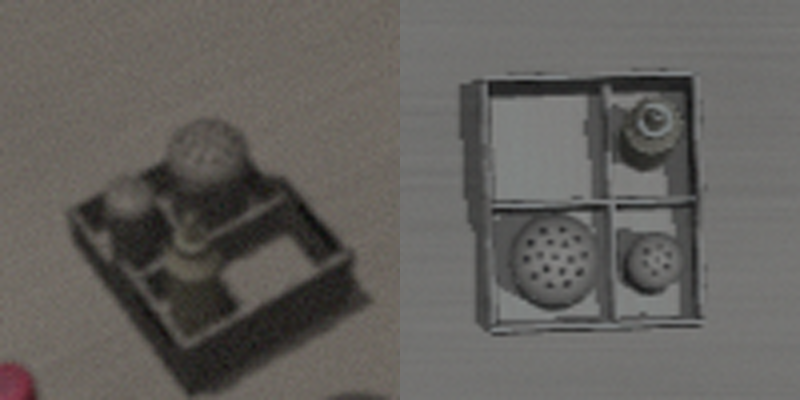

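The slim bottle stands in the back narrow compartment, at (650,130) in the crop. The sauce bottle is last.

Call:
play_rows --series '[[8.5,[0,0,3],0],[8.5,[0,0,7],0],[8.5,[0,0,11],0],[8.5,[0,0,14],0],[8.5,[0,0,15.1],0],[8.5,[0,0,15.1],0],[5,[0,0,15.1],0],[5,[0,0,15.1],0],[5,[0,0,15.1],0],[5,[0,0,15.1],0],[5,[0,0,15.1],0],[5,[0,0,15.1],0]]' --grip_force 60

```text
clock: 22.55
position: [0.5038, 0.395, 0.0957]
ee_rot: [179.7, 0.1, 135.1]
contact_force: [-1.3, -0.9, 6.4]
finger_gap: 0.0576
finger_force: 64.7
```

Call:
play_rows --series '[[5,[0,0,0],0],[5,[0,0,-1],0],[5,[0,0,-3],0],[5,[0,0,-6],0],[5,[0,0,-10],0],[5,[0,0,-14],0],[5,[0,0,-17],0],[5,[0,0,-17.5],0],[5,[0,0,-17.5],0],[5,[0,0,-17.5],0],[5,[0,0,-17.5],0]]'

```text
clock: 23.65
position: [0.5009, 0.3933, 0.2642]
ee_rot: [-179.7, -0.1, 135.1]
contact_force: [0.4, -0.1, -3.2]
finger_gap: 0.0575
finger_force: 65.0
```

```bash
python3 go.py .5894 .014 .27 135;  python3 - <<'E'
from h import *
a=shot('scene','s5')
cv2.imwrite('pics/v5.png',cv2.resize(a['image'][30:180,260:410,::-1],(500,500),interpolation=2))
E
```

```text
t 23.65 p [0.5009 0.3933 0.2642] rpy [-1.797e+02 -1.000e-01  1.351e+02] shift cm [-33.04 -20.62  -0.52] turn 0.002 gap 0.0575
```

View pics/v5.png

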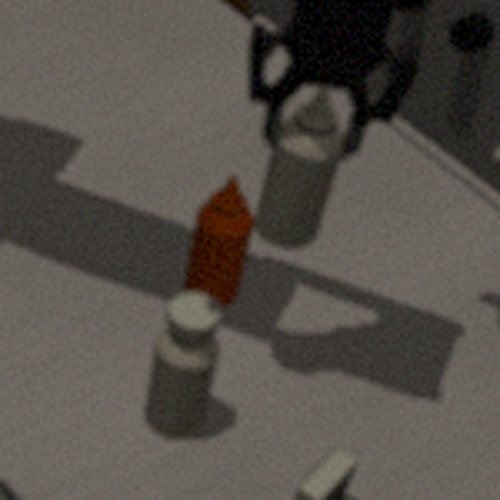

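The sauce bottle is held upright at (300,190) in the crop. I'll raise it a bit more and carry it across, passing above the soap bottle.

Call:
play_rows --series '[[5,[-1,-0.6,-1.5],0],[5,[-4,-2.5,-2],0],[5,[-8,-5,-2],0],[5,[-12,-7.5,-2],0],[5,[-16,-10,-2],0],[5,[-20,-12.5,-2],0],[5,[-24,-15,-2],0],[5,[-28,-17.5,-2],0],[5,[-31,-19.4,-2],0],[5,[-33,-20.6,-2],0],[5,[-33,-20.6,-2],0],[5,[-33,-20.6,-2],0]]'

```text
clock: 24.9
position: [0.5903, 0.0142, 0.2877]
ee_rot: [180.0, -0.0, 135.0]
contact_force: [-1.1, 0.5, -3.5]
finger_gap: 0.0577
finger_force: 65.2
```

Call:
play_rows --series '[[5,[0,0,0],0],[5,[0,0,0],0],[5,[0,0,0],0]]'

```text
clock: 25.2
position: [0.5902, 0.0161, 0.2875]
ee_rot: [180.0, 0.0, 135.2]
contact_force: [-0.1, -0.2, -2.6]
finger_gap: 0.0573
finger_force: 65.2
```

```bash
python3 go.py .5894 .014 .0995 135
```

```text
t 25.2 p [0.5902 0.0161 0.2875] rpy [180.    0.  135.2] shift cm [-0.09 -0.21 18.8 ] turn 0.003 gap 0.0573
```

Call:
play_rows --series '[[5,[-0.1,-0.2,4],0],[5,[-0.1,-0.2,8],0],[5,[-0.1,-0.2,12],0],[5,[-0.1,-0.2,15],0],[5,[-0.1,-0.2,17],0],[5,[-0.1,-0.2,18],0],[5,[-0.1,-0.2,18.5],0],[5,[-0.1,-0.2,18.8],0],[5,[-0.1,-0.2,19],0],[5,[-0.1,-0.2,19],0],[5,[-0.1,-0.2,19],0]]'

```text
clock: 26.3
position: [0.591, 0.0126, 0.0998]
ee_rot: [179.9, 0.2, 135.1]
contact_force: [-3.3, -1.5, 6.0]
finger_gap: 0.0574
finger_force: 65.9
```

Call:
play_rows --series '[[6.3,[0,0,0],0],[7,[0,0,0],0],[7.7,[0,0,0],0],[7.7,[0,0,0],0],[7.7,[0,0,0],0],[7.7,[0,0,-2],0],[7.7,[0,0,-5],0],[7.7,[0,0,-9],0],[7.7,[0,0,-13],0],[8.5,[0,0,-17],0],[8.5,[0,0,-17],0],[8.5,[0,0,-17],0]]'

```text
clock: 27.5
position: [0.5904, 0.013, 0.2686]
ee_rot: [179.9, 0.1, 135.1]
contact_force: [0.6, 0.1, 0.2]
finger_gap: 0.0849
finger_force: 0.0
```

```bash
python3 go.py .42 .26 .3 135
```

```text
t 27.5 p [0.5904 0.013  0.2686] rpy [1.799e+02 1.000e-01 1.351e+02] shift cm [29.5   5.47 -3.19] turn 0.002 gap 0.0849
```

Call:
play_rows --series '[[8.5,[29.5,5.5,-3.2],0],[8.5,[29.5,5.5,-3.2],0],[8.5,[29.5,5.5,-3.2],0],[8.5,[29.5,5.5,-3.2],0],[8.5,[29.5,5.5,-3.2],0],[8.5,[29.5,5.5,-3.2],0],[8.5,[29.5,5.5,-3.2],0],[8.5,[29.5,5.5,-3.2],0],[8.5,[29.5,5.5,-3.2],0],[8.5,[29.5,5.5,-3.2],0],[8.5,[29.5,5.5,-3.2],0]]'

```text
clock: 28.6
position: [0.4203, 0.259, 0.2987]
ee_rot: [-179.9, -0.0, 135.0]
contact_force: [0.2, 0.2, 0.4]
finger_gap: 0.085
finger_force: 0.0
```

```bash
python3 - <<'E'
from h import *
b=shot('top','t6');a=shot('scene','s6')
cv2.imwrite('pics/v6.png',cv2.hconcat([cv2.resize(x['image'][y:y+100,z:z+100,::-1],(400,400),interpolation=2) for x,y,z in((a,130,190),(b,150,210))]))
E
```

```text
(no output)
```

View pics/v6.png

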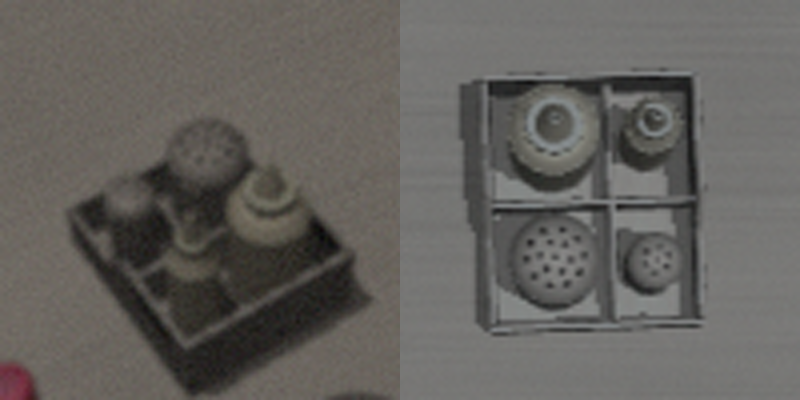

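View pics/s6.png

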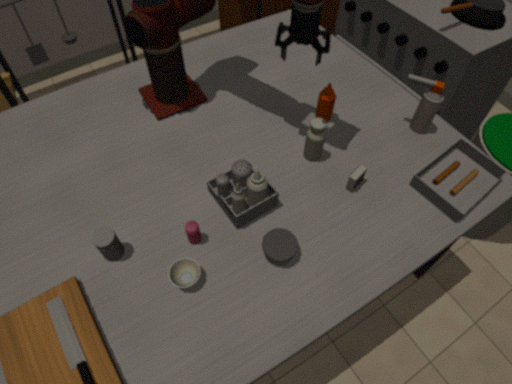

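All four stand upright in their own compartments. In the scene view, the soap (316,138), tin (110,243), tub (280,246), timer (356,178) and ramekin (185,272) are where they were.

```bash
python3 -c "
from cell import ticket
print(ticket.hand_in())"
```

```text
the job is handed in; nothing more can be done
None
```

I put all four items upright in their own caddy compartments, and the final camera views show the look-alikes and bystanders where they were. I handed the job in at about 29 s of the 109 s; the hand-in call gave no pass/fail result.

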